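# Press the end cap home on a filter cartridge with a ratchet ram

### The arm

A 7-joint arm with a two-finger parallel gripper is mounted at the origin on a cart in front of the work surface, level with it; the furniture and walls round the work are solid. World frame = base frame: x ahead of the robot, y to its left, z up, the work surface at z = 0. Lengths are in m, angles in rad, forces in N, time in s.
With the tool pointing down it reaches from about 0.4 to 0.85 m from the base axis. Payload 10.4 kg.
Tool frame: the origin (TCP) lies on the front face of the gripper's body, between the roots of the fingers; the fingertips stand 73 mm ahead of it and the grasp point (between the pads) lies 54 mm ahead of it; z points along the fingers, y is the line along which they close (so a half turn about z gives the same grasp; the last joint's range is limited). The gripper opens to 85 mm and grips with 20 to 120 N. Pads are 22 mm wide; open, the fingers measure 114 mm over their backs; the gripper's body (76 mm by 85 mm) begins 54 mm behind the grasp point. The pads swing forward as they close: fully open they stand 13 mm farther back than shut.
Start: joints at [1.25, 0.332, -0.065, 1.46, 0.022, 1.35, -0.088], TCP at [0.183, -0.597, 0.304] pointing down, gripper open.
Joint ranges: [-2.6, 2.6], [-0.5, 2.12], [-1.47, 1.34], [0.16, 2.42], [-1.27, 4.41], [0.06, 2.06], [-2.6, 2.6]. Speed limits (rad/s): [2.22, 2.22, 2.79, 2.79, 3.14, 3.14, 3.14].

### API

Orientations are given as a unit quaternion [x, y, z, w].
In Python, from workcell import manip gives the robot as it stands.
- The arm moves only by the shell command python3 -m jog 'ROWS' [FORCE]. ROWS is JSON, a list of rows, each an object with "grip": the gripper command: -1 is fully open, 1 is shut, values between are in proportion; "slide": the shift along the tool's x, y, z in cm, a list of three; "yaw": the turn about the tool's z in rad. A call has 1 to 8 rows; each row shifts and turns the commanded pose from where the row before left it, along the tool's axes as they then stand; what a row does not reach is not made up. A row lasts 1/10 s, in which the tool goes at most 50 mm and 8.59 degrees, less where a joint would pass 70% of its speed; a pose out of reach is approached as far as the arm can. A call with a gripper value outside its range is refused whole. The fingers move at their own pace and stop on an object; FORCE is the grip in N (left out, the last holds). Time passes only in rows, so rows that do not move let the fingers close. It gives the time, the measured TCP pose, the force, the opening and the grip force at its end, in the units of the state.
- manip.get_obs(): the state, without advancing time (a new reading comes with each control period).
- manip.camera(name): name is "scene" or "top"; returns the picture (384x512x3 uint8, blue, green, red); there is no depth.
- manip.calibration(name): a dict with "vfov" (degrees; the focal length in pixels is half the picture's height over the tangent of half this angle, whatever the lens; pixels are square), "cx", "cy" (the principal point, pixels), "camera_from_world" (4x4, takes a point from world to camera coordinates). Camera axes: x right, y down, z forward; pixel columns grow to the right and rows downward; lengths in m; the calibration is good to about 2 mm. A picture is of the moment at which its call begins. calibration takes no time and is no camera call.
- manip.hand_in(): hands the job in; it is judged then, once.
Trained networks look in the newest picture that a camera, given by its name, has taken for a name from the list of things; names that differ only in an ending like _2 or _b are one class to them, and where a whole thing is asked for, a point or a joint stands for the part that bears it (a point fixed in the world has none). Each returns a list of dicts, best first, with "conf" (0 to 1); they miss things now and then, are a little off and sometimes report something else, mostly with a low value. They report only what shows in the picture. A call takes as long as a camera call. They do not tell look-alikes from the thing itself.
- manip.masks_of(thing, camera): "region" (384x512 bool, what is visible of it) and "centre" ([column, row] in pixels, amid what is visible of it).
The state is a dict: "clock": time; "joint_pos": joint angles; "joint_velocities": joint speeds; "tau": joint torques, N m; "position": TCP position; "ee_rot": TCP orientation; "ft_force": force on the tool from outside, world axes, zero at the start; "torque": the same for the moment, N m; "grip_width": opening from 0.0 (shut) to 1.0 (fully open); "grasp_force": force on a finger pad.
Only numpy, scipy, OpenCV 4.12 (cv2) and the standard library are available. Lean on these libraries where they do the work, as an engineer would, in place of code of your own. Each camera call takes 0.05 s, during which the arm holds its last target. There are 200 camera calls.

### The job

Lay the loose filter cartridge in the cradle of the bench ratchet press, its protruding end cap toward the ram, and let go of it. Pump the press's trigger lever until the ram has pushed the cap fully home, stopping as soon as the lever goes hard and stops short - never force it, and do not push the ram or the cap by hand. Then press the release button so that the ram springs all the way back, leaving the capped cartridge lying in the cradle and the things around it where they are.

Things in the scene. Friction and masses are not known exactly. Their poses are not given: they have to be found in the camera images.
- press: Bench ratchet press screwed to the worktop: aluminium bed 100 x 372 x 12 mm, long along its y. From +y to -y: fixed jaw, cradle, ram, grey housing (x +-26, y -130 to -30 mm, top 85 mm high), black pump lever. Origin: on the worktop, y = 0 of all press measures; z up. The ram slides along y, its axis at x = 0, 50 mm above the worktop.
- seat (a point): Where the cartridge's underside centre lies when it is in the cradle with its back end against the fixed jaw: on the cradle rail, 32 mm above the worktop, x = 0, y = +110 mm on the press; axes as the press. Laid up to 10 mm short of it (toward -y, the ram) is fine: the ram pushes it back against the jaw.
- cradle (a point): Middle of the cradle, on its rail (22 mm wide, top 32 mm high, y 35 to 155 mm on the press). Two pairs of guide posts, at y 69 to 81 and 137 to 149 mm, stand 41 mm apart inside, flared outward above 48 mm, 62 mm high. Between the pairs 56 mm is free for fingers, down to the bed (12 mm high). This point: x = 0, y = +109 mm, z = 32 mm.
- jaw_face (a point): Centre of the fixed jaw's flat inner face (70 mm wide, top 77 mm high), facing the ram: x = 0, y = +155 mm, 50 mm above the worktop.
- cartridge: Loose white filter cartridge, about 0.25 kg: 30 x 30 mm section, 90 mm long along its y, a square collar 36 x 36 x 14 mm at each end, on which it lies flat. Grip it across x on the 62 mm between the collars. Origin: centre of its underside at collar level (long axis 18 mm above); z up. Cap at its -y end; in the press its y runs along the press's y, so the cap faces the ram.
- cap_gap (a joint): How far the end cap still stands out of the cartridge, m: 0 = fully home (flange flat on the collar), 0.007 to 0.012 at the start. A tight plug: it takes about 7 N to slide and stays where it is.
- cap: The grey round end cap: flange 32 mm across, 8 mm thick, on the cartridge's long axis at its -y end, with a thinner plug (22 mm) seen between flange and collar. Origin: centre of the flange's inner face, 45 mm + cap_gap from the cartridge's middle. Not to be pushed with the fingers.
- cap_face (a point): Centre of the cap's outer face, which the ram pushes; 53 mm + cap_gap from the cartridge's middle.
- ram: Moving jaw: 16 mm square steel bar, saw teeth (8 mm pitch) underneath, a round rubber pad 32 mm across in front; runs through the housing, 50 mm above the worktop. Not to be pushed by hand. A spring of about 3 N pulls it back, a pawl catches it every 8 mm. More than 45 N of it on the cartridge would be forcing.
- ram_travel (a joint): Travel of the ram toward the fixed jaw, m: 0 = fully back (0 to 0.015 at the start); with the cartridge against the jaw and the cap home it is at about 0.037. Caught at 0.001, 0.009, 0.017, 0.025 and 0.033.
- ram_face (a point): Centre of the front face of the ram's rubber pad; at y = +20 mm on the press when the ram is fully back.
- trigger_angle (a joint): Lever angle, rad: 0 = up, 0.36 = down on its own stop. Springs up by itself (2 N); let it come fully up between strokes. A full stroke moves the ram 10 mm, one 8 mm tooth is caught. Ram meets cap: a short bump. Pushing the cap: 5 to 9 N on the lever. Cap home: it goes hard (2 to 3 N per mm; the ram presses about 2 x (lever force - 2 N)), 14 to 19 mm down, well short of its stop.
- trigger_top (a point): Centre of the top face of the lever's black thumb pad (34 mm wide, 44 mm long), pressed straight down; at rest about 96 mm above the worktop, x = 0, y = -191 mm on the press; full stroke about 26 mm. At rest the pad rises to its free (-y) end by 0.18 rad. Pivot at y = -120 mm, 73 mm high.
- release_press (a joint): Release button, m: 0 = up, 0.010 = fully down. It carries the holding pawl, so it bobs by up to 4 mm as teeth click past. At 0.008 the ram is free; takes about 3 to 5 N. Hold it fully down about half a second, the lever up and untouched, while the ram runs back.
- release_top (a point): Centre of the top of the black round release button (26 mm across) on the housing: x = 0, y = -58 mm on the press, about 106 mm above the worktop when up.
- timer: Bystander: white bench timer 64 x 64 x 19 mm, lying loose left of the press, beyond the cartridge. Leave alone.
- dropper_near: Bystander: brown dropper bottle, 25 mm across, 73 mm tall, standing loose beyond the press. Leave alone.
- dropper_far: Bystander: white dropper bottle, 25 mm across, 73 mm tall, standing loose beyond the press. Leave alone.
Mind the look-alikes: they are no part of the job. What is shaped like the cartridge but brown or red is not meant.

How it is judged:
By the outcome, as a careful person would: the job done as asked, in the order asked, and still so for the second after the job is handed in, with the robot touching nothing.
It also fails if it takes over 58 s, if anything falls off the work surface, if the arm or the gripper's body presses on something with over 40 N, if the wrist force passes 120 N, or if a joint passes its speed limit or range.

## Working session

There is one attempt and no reset: what is moved stays moved. The work goes in short steps, Python scripts to look and compute and a shell command to move; the robot and the scene stay as the last step left them, time stands still between calls to the robot, and variables do not carry over. Pictures are saved under pics/ and viewed, at most 10 in all, crops included, and the job is handed in when it is done.

```bash
ls; mkdir -p pics; python3 - <<'E'
from workcell import manip
import cv2,numpy as np
o=manip.get_obs();print({k:np.round(v,3) for k,v in o.items()})
a=manip.camera("scene");b=manip.camera("top")
cv2.imwrite("pics/a.png",a);cv2.imwrite("pics/b.png",b)
for c in("scene","top"):
    k=manip.calibration(c);print(c,k["vfov"],k["cx"],k["cy"],np.round(k["camera_from_world"],3).tolist())
    for t in("press","cartridge","cap","ram","trigger_top","release_top","timer","dropper_near"):
        print(t,[(round(d["conf"],2),np.round(d["centre"]).tolist(),int(d["region"].sum())) for d in manip.masks_of(t,c)][:4])
E
```

```text
pics
{'clock': np.float64(0.0), 'joint_pos': array([ 1.25 ,  0.333, -0.065,  1.461,  0.022,  1.35 , -0.089]), 'joint_velocities': array([ 0.001, -0.   , -0.   ,  0.   , -0.   ,  0.001, -0.002]), 'tau': array([ 1.0000e-03, -6.2545e+01,  5.0000e-02, -3.9160e+01,  1.6000e-02,
        1.0000e-02, -0.0000e+00]), 'position': array([ 0.183, -0.597,  0.303]), 'ee_rot': array([ 0.989,  0.148, -0.   , -0.001]), 'ft_force': array([0.644, 0.941, 0.364]), 'torque': array([ 0.067,  0.043, -0.014]), 'grasp_force': np.float64(0.0), 'grip_width': np.float64(1.002)}
scene 51.7680366112999 256.3072895516513 195.3579616076148 [[-0.848, -0.531, 0.009, 0.464], [-0.325, 0.505, -0.8, 0.193], [0.42, -0.681, -0.6, 0.727], [0.0, 0.0, 0.0, 1.0]]
press [(0.75, [276.0, 200.0], 4486)]
cartridge [(0.93, [325.0, 292.0], 1067), (0.92, [353.0, 213.0], 619), (0.86, [191.0, 291.0], 1266), (0.49, [150.0, 254.0], 896)]
cap [(0.69, [276.0, 177.0], 227)]
ram [(0.6, [276.0, 175.0], 230)]
trigger_top [(0.66, [290.0, 131.0], 233)]
release_top [(0.42, [283.0, 153.0], 86)]
timer [(0.65, [150.0, 254.0], 884), (0.43, [277.0, 196.0], 4574)]
dropper_near [(0.46, [162.0, 183.0], 201), (0.4, [210.0, 273.0], 130), (0.31, [276.0, 195.0], 4422)]
top 54.955477882913975 252.5257117402328 195.26001114247669 [[0.003, -1.0, -0.001, 0.048], [-0.997, -0.003, -0.081, 0.55], [0.081, 0.002, -0.997, 0.907], [0.0, 0.0, 0.0, 1.0]]
press [(0.55, [297.0, 202.0], 5982)]
cartridge [(0.83, [153.0, 218.0], 618), (0.79, [203.0, 297.0], 598), (0.6, [302.0, 282.0], 579)]
cap [(0.6, [177.0, 216.0], 107)]
ram [(0.67, [296.0, 208.0], 148)]
trigger_top [(0.94, [368.0, 186.0], 579)]
release_top []
timer [(0.71, [165.0, 162.0], 610)]
dropper_near [(0.64, [294.0, 204.0], 6227)]
```

```bash
python3 - <<'E'
import cv2
a=cv2.imread("pics/a.png");b=cv2.imread("pics/b.png")
cv2.imwrite("pics/a2.png",cv2.resize(a[60:340,100:420],(800,600)[:1]+(700*600//700,)) if 0 else cv2.resize(a[90:330,110:410],(750,600)))
cv2.imwrite("pics/b2.png",cv2.resize(b[110:335,110:410],(800,600),interpolation=cv2.INTER_CUBIC))
E
```

```text
(no output)
```

View pics/a2.png

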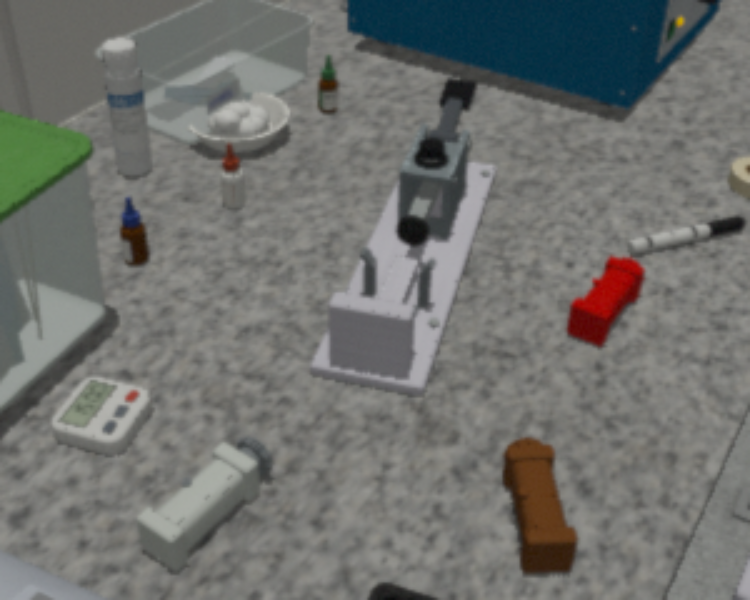

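View pics/b2.png

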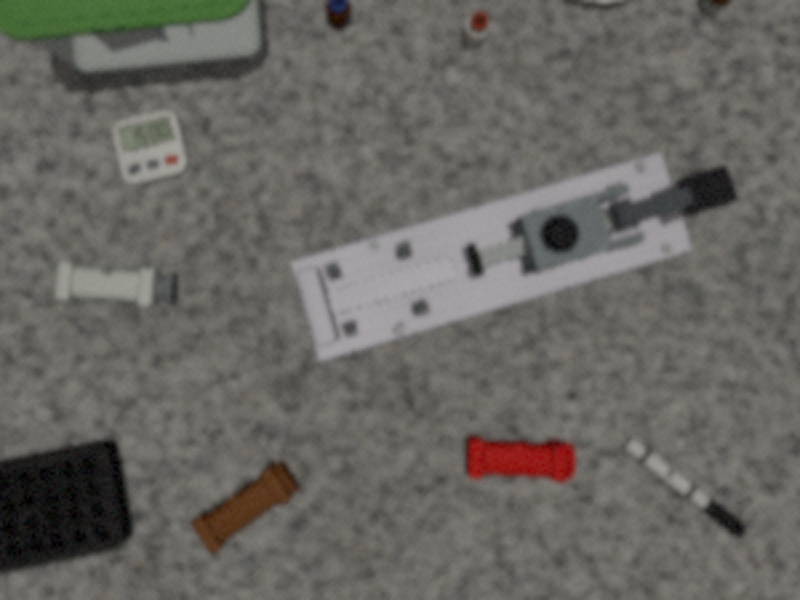

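The look-alikes, by pixel:
- White with grey cap: scene (191,291), top (153,218).
- Brown: scene (325,292), top (203,297).
- Red: scene (353,213), top (302,282).

I choose the white one. Its grey cap points to −y, at the right in the top view. Next I'll measure it and check it in a close crop.

```bash
cat > h.py <<'E'
from workcell import manip
import cv2,numpy as np
from scipy.optimize import least_squares
K={c:manip.calibration(c) for c in("scene","top")}
def proj(P,c="top"):
    k=K[c];P=np.atleast_2d(P);T=k["camera_from_world"];q=P@T[:3,:3].T+T[:3,3];f=192/np.tan(np.radians(k["vfov"]/2))
    return np.c_[k["cx"]+f*q[:,0]/q[:,2],k["cy"]+f*q[:,1]/q[:,2]]
def ray(uv,z,c="top"):
    k=K[c];T=k["camera_from_world"];f=192/np.tan(np.radians(k["vfov"]/2));R=T[:3,:3];o=-R.T@T[:3,3]
    d=R.T@np.array([(uv[0]-k["cx"])/f,(uv[1]-k["cy"])/f,1]);return o+d*(z-o[2])/d[2]
def place(p,loc):
    x,y,t=p[:3];l=np.atleast_2d(loc);c,s=np.cos(t),np.sin(t);return np.c_[x+c*l[:,0]-s*l[:,1],y+s*l[:,0]+c*l[:,1],l[:,2]]
E
python3 - <<'E'
from h import *
b=cv2.imread("pics/b.png");a=cv2.imread("pics/a.png")
C=lambda u,v:(110+u/2.6667,110+v/2.6667)
corn=[C(*p) for p in[(292,262),(660,153),(690,248),(319,361)]]
W=[ray(p,.012) for p in corn];print("bed corners",np.round(W,3).tolist(),[round(np.linalg.norm(W[i]-W[(i+1)%4]),3) for i in range(4)])
posts=[C(*p) for p in[(334,271),(350,328),(404,250),(420,307)]]
print("posts",np.round([ray(p,.062) for p in posts],3).tolist())
rel=C(560,233);trig=C(713,186)
print("rel",np.round(ray(rel,.106),3),"trig",np.round(ray(trig,.096),3))
# fit
obs=np.array(corn+posts+[rel,trig])
def f(p):
    y1=p[3];h=p[4]
    L=[(50,y1,.012),(50,y1-.372,.012),(-50,0,0),(0,0,0)]
    L=[(.05,y1,.012),(.05,y1-.372,.012),(-.05,y1-.372,.012),(-.05,y1,.012),(h,.143,.062),(-h,.143,.062),(h,.075,.062),(-h,.075,.062),(0,-.058,.106),(0,-.191,.096)]
    return (proj(place(p,L))-obs).ravel()
r=least_squares(f,[.5,-.1,.28,.18,.027]);print("press",np.round(r.x,4),"res",np.round(r.fun.reshape(-1,2),1).tolist())
p=r.x
for n,l in dict(seat=(0,.11,.032),ram0=(0,.02,.05),trig=(0,-.191,.096),rel=(0,-.058,.106)).items(): print(n,np.round(place(p,l)[0],4),"scene px",np.round(proj(place(p,l),"scene")[0],1),"top",np.round(proj(place(p,l))[0],1))
m=[d for d in manip.masks_of("cartridge","top") if abs(d["centre"][0]-153)<25][0]["region"].astype(np.uint8)
g=[d for d in manip.masks_of("cap","top")]
print(cv2.minAreaRect(cv2.findNonZero(m)),[(d["conf"],cv2.minAreaRect(cv2.findNonZero(d["region"].astype(np.uint8)))) for d in g])
k=cv2.resize(b[195:240,120:190],(420,270),interpolation=cv2.INTER_CUBIC)
k2=cv2.resize(b[::1],(800,600));k2[330:,:420]=k[:,:420]
cv2.imwrite("pics/c.png",k2)
E
```

```text
bed corners [[0.517, 0.134, 0.012], [0.623, -0.219, 0.012], [0.532, -0.245, 0.012], [0.424, 0.107, 0.012]] [np.float64(0.368), np.float64(0.095), np.float64(0.369), np.float64(0.097)]
posts [[0.507, 0.091, 0.062], [0.456, 0.077, 0.062], [0.526, 0.028, 0.062], [0.475, 0.014, 0.062]]
rel [ 0.539 -0.105  0.106] trig [ 0.581 -0.24   0.096]
press [ 0.5231 -0.0523  0.2947  0.1824  0.0266] res [[-1.2, -0.2], [0.2, -1.1], [1.1, 0.6], [-0.2, 0.7], [-0.4, 0.1], [-0.1, -0.0], [0.4, -0.2], [0.9, -0.3], [1.4, -0.5], [-2.2, 1.0]]
seat [0.4912 0.053  0.032 ] scene px [265.5 210.9] top [251.2 218.6]
ram0 [ 0.5173 -0.0331  0.05  ] scene px [274.9 181.9] top [286.6 207.8]
trig [ 0.5786 -0.235   0.096 ] scene px [293.1 125. ] top [375.2 180.8]
rel [ 0.54   -0.1078  0.106 ] scene px [283.  145.3] top [321.4 196.9]
((153.01248168945312, 215.6383514404297), (46.248382568359375, 16.093883514404297), 1.9749338626861572) [(0.6, ((172.5, 217.5), (13.0, 9.0), 90.0))]
```

View pics/c.png

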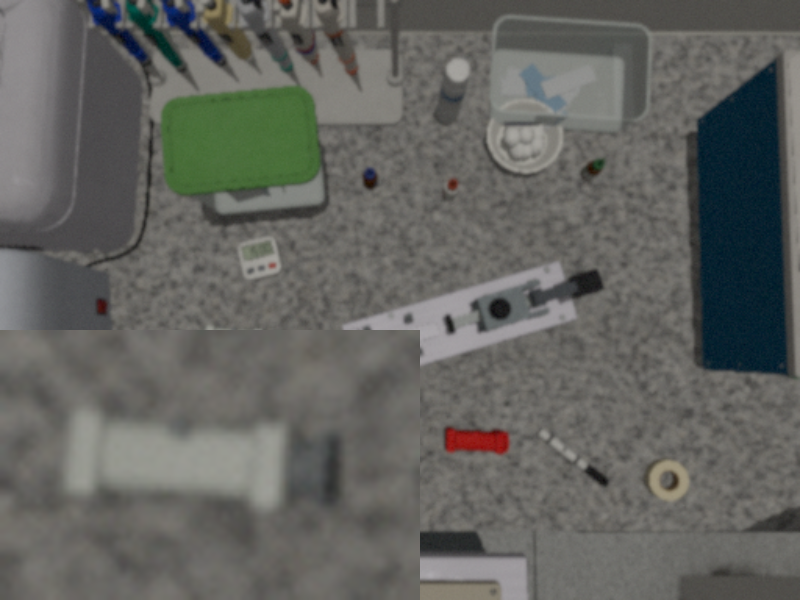

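The crop at lower left confirms the choice: a white body with a grey cap on its right (−y) end, body centre about top px (149.6, 216). The path from the start toward +y is clear, and the blue case is on the −y side.

```bash
python3 - <<'E'
from h import *
L=ray((120+82/6,195+(453.5-330)/6),.025);R=ray((120+272/6,195+(465-330)/6),.025)
print(L,R,"mid",(L+R)/2,"theta",np.arctan2(-(L-R)[0],(L-R)[1]),np.linalg.norm(L-R))
# fit silhouette in both views: collars box
obsm={}
for c,cc in(("top",(153,218)),("scene",(191,291))):
    for d in manip.masks_of("cartridge",c):
        if np.hypot(*(np.array(d["centre"])-cc))<15:
            obsm[c]=d["region"];break
def sil(p,c):
    m=np.zeros((384*4,512*4),np.uint8)
    def hull(P): 
        h=cv2.convexHull((proj(place(p,P),c)*4+2).astype(np.float32)).astype(np.int32);cv2.fillConvexPoly(m,h,1)
    g=p[3]
    for y0,y1,w,z0,z1 in((-.045,-.031,.018,0,.036),(.031,.045,.018,0,.036),(-.031,.031,.015,.003,.033),(-.045-g,-.045,.011,.007,.029),(-.053-g,-.045-g,.0145,.0035,.0325)):
        hull([(sx*w,y,z) for sx in(-1,1) for y in(y0,y1) for z in(z0,z1)])
    return cv2.resize(m.astype(np.float32),(512,384),interpolation=cv2.INTER_AREA)
from scipy.optimize import minimize
cost=lambda q:sum(np.abs(cv2.GaussianBlur(sil(np.array(q)*[.01,.01,.05,.005],c),(0,0),1)-cv2.GaussianBlur(obsm[c].astype(np.float32),(0,0),1)).sum() for c in obsm)
mid=(L+R)/2
r=minimize(cost,np.array([mid[0],mid[1],-.06,.01])/[.01,.01,.05,.005],method="Nelder-Mead",options=dict(initial_simplex=None,maxiter=300))
print("fit",r.x*[.01,.01,.05,.005],r.fun,{c:int(v.sum()) for c,v in obsm.items()})
E
```

```text
[0.49781683 0.34712577 0.025     ] [0.49328041 0.26779443 0.025     ] mid [0.49554862 0.3074601  0.025     ] theta -0.05712090720024442 0.07946092912158441
fit [ 0.49660722  0.30701634 -0.06175374  0.00928667] 256.5380554199219 {'top': 618, 'scene': 1266}
```

```bash
python3 -m jog '[{"grip":-1,"slide":[3.4,-3.6,0],"yaw":-0.149},{"grip":-1,"slide":[4,-3,0],"yaw":-0.149},{"grip":-1,"slide":[4.4,-2.4,0],"yaw":-0.149},{"grip":-1,"slide":[4.7,-1.7,0],"yaw":-0.149},{"grip":-1,"slide":[4.9,-1,0],"yaw":-0.149},{"grip":-1,"slide":[5,-0.3,0],"yaw":-0.149},{"grip":-1,"slide":[4.9,0.5,0],"yaw":-0.149},{"grip":-1,"slide":[4.8,1.2,0],"yaw":-0.149}]' 40
cat > st.py <<'E'
from h import *
import sys
# st.py x y phi : offsets of tool toward target in tool axes (cm)
def st():
    o=manip.get_obs();q=o["ee_rot"];R=__import__("scipy.spatial.transform",fromlist=["Rotation"]).Rotation.from_quat(q).as_matrix()
    return o,R
o,R=st();phi=np.arctan2(R[1,0],R[0,0]);p=o["position"]
print("t",round(float(o["clock"]),2),"p",np.round(p,4),"phi",round(phi,3),"tilt",np.round(R[:2,2],3),"F",np.round(o["ft_force"],1),"w",round(float(o["grip_width"]),3),"gf",round(float(o["grasp_force"]),1),"j",np.round(o["joint_pos"],2))
if len(sys.argv)>1:
    x,y,z,ph=map(float,sys.argv[1:5]);print("slide cm",np.round(R.T@(np.array([x,y,z])-p)*100,2),"yaw",round(-(ph-phi),3))
E
python3 st.py 0.496 0.307 0.15 1.51
```

```text
clock: 1.9
position: [0.3657, -0.2414, 0.3042]
ee_rot: [0.733, 0.68, -0.0, 0.001]
ft_force: [1.8, -0.8, 0.0]
grip_width: 1.0
grasp_force: 0.0
t 1.9 p [ 0.3657 -0.2414  0.3042] phi 1.496 tilt [ 0.001 -0.001] F [ 1.8 -0.8  0. ] w 1.0 gf 0.0 j [ 0.95 -0.06 -0.45  1.9  -0.03  1.3   0.44]
slide cm [55.67  8.87 15.37] yaw -0.014
```

```bash
python3 -m jog '[{"grip":-1,"slide":[4.9,0.8,0],"yaw":-0.014},{"grip":-1,"slide":[4.9,0.8,0],"yaw":0},{"grip":-1,"slide":[4.9,0.8,0],"yaw":0},{"grip":-1,"slide":[4.9,0.8,0],"yaw":0},{"grip":-1,"slide":[4.9,0.8,0],"yaw":0},{"grip":-1,"slide":[4.9,0.8,0],"yaw":0},{"grip":-1,"slide":[4.9,0.8,0],"yaw":0},{"grip":-1,"slide":[4.9,0.8,0],"yaw":0}]' >/dev/null
python3 -m jog '[{"grip":-1,"slide":[4.2,0.6,2.5],"yaw":0},{"grip":-1,"slide":[4.1,0.6,2.5],"yaw":0},{"grip":-1,"slide":[4.1,0.6,2.5],"yaw":0},{"grip":-1,"slide":[4.1,0.6,2.5],"yaw":0},{"grip":-1,"slide":[0,0,2],"yaw":0},{"grip":-1,"slide":[0,0,0],"yaw":0}]' >/dev/null
python3 st.py 0.496 0.307 0.08 1.51
python3 - <<'E'
from h import *
a=manip.camera("scene");b=manip.camera("top")
A=cv2.resize(a[215:345,120:270],(450,390));B=cv2.resize(b[180:260,110:200],(340,302))
w=np.zeros((390,800,3),np.uint8);w[:,:450]=A;w[:302,455:795]=B;cv2.imwrite("pics/d.png",w)
E
```

```text
t 3.3 p [0.4895 0.3069 0.181 ] phi 1.506 tilt [-0.005 -0.002] F [ 0.2 -0.5 -0.4] w 1.003 gf 0.0 j [ 0.11  0.51 -0.94  1.69  0.44  1.18 -1.02]
slide cm [ 0.07  0.7  10.1 ] yaw -0.004
```

View pics/d.png

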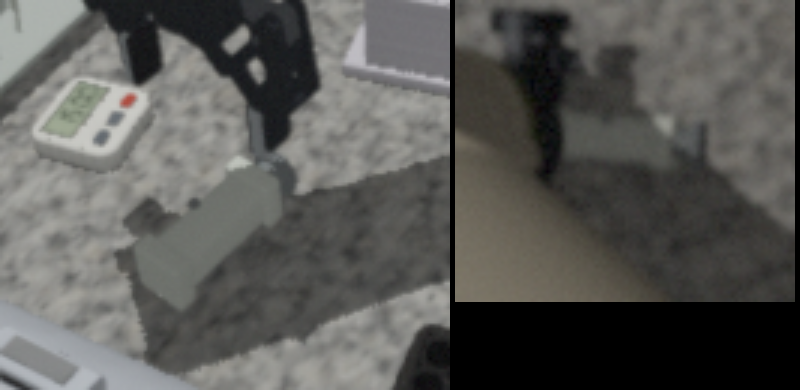

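The fingers straddle the white cartridge, which is intact with its cap toward the press. The timer is clear of the far finger. Now descend.

```bash
python3 -m jog '[{"grip":-1,"slide":[0,0.7,2.5],"yaw":0},{"grip":-1,"slide":[0,0,2.5],"yaw":0},{"grip":-1,"slide":[0,0,2.5],"yaw":0},{"grip":-1,"slide":[0,0,1.5],"yaw":0},{"grip":-1,"slide":[0,0,0.9],"yaw":0},{"grip":-1,"slide":[0,0,0],"yaw":0},{"grip":-1,"slide":[0,0,0],"yaw":0}]' >/dev/null
python3 st.py 0.496 0.307 0.08 1.51
```

```text
t 4.1 p [0.4986 0.3062 0.0861] phi 1.503 tilt [0.001 0.001] F [ 0.6 -0.5  0.2] w 1.001 gf 0.0 j [ 0.05  0.63 -0.86  1.74  0.55  1.03 -1.08]
slide cm [ 0.06 -0.26  0.61] yaw -0.007
```

```bash
python3 -m jog '[{"grip":-1,"slide":[0.1,-0.2,0.4],"yaw":-0.007},{"grip":0.1,"slide":[0,0,0],"yaw":0},{"grip":1,"slide":[0,0,0],"yaw":0},{"grip":1,"slide":[0,0,0],"yaw":0},{"grip":1,"slide":[0,0,0],"yaw":0},{"grip":1,"slide":[0,0,0],"yaw":0},{"grip":1,"slide":[0,0,0],"yaw":0}]' 40
python3 st.py 0.496 0.307 0.08 1.51
```

```text
clock: 4.8
position: [0.4962, 0.3073, 0.0812]
ee_rot: [0.728, 0.686, 0.0, 0.0]
ft_force: [-0.8, -0.3, 4.5]
grip_width: 0.342
grasp_force: 40.5
t 4.8 p [0.4962 0.3073 0.0812] phi 1.511 tilt [0. 0.] F [-0.8 -0.3  4.5] w 0.342 gf 40.5 j [ 0.04  0.64 -0.86  1.75  0.56  1.02 -1.08]
slide cm [-0.03 -0.02  0.12] yaw 0.001
```

```bash
python3 -m jog '[{"grip":1,"slide":[0,0,-3],"yaw":0},{"grip":1,"slide":[0,0,-4.5],"yaw":0},{"grip":1,"slide":[0,0,-4.5],"yaw":0},{"grip":1,"slide":[0,0,0],"yaw":-0.119},{"grip":1,"slide":[0,0,0],"yaw":-0.119},{"grip":1,"slide":[0,0,0],"yaw":-0.118}]' >/dev/null
python3 st.py 0.4925 0.0482 0.20 1.866
```

```text
t 5.4 p [0.496  0.3068 0.2007] phi 1.872 tilt [ 0.    -0.001] F [-0.4  0.  -3. ] w 0.344 gf 40.5 j [ 0.16  0.52 -1.02  1.66  0.47  1.23 -0.67]
slide cm [-24.6   -7.99   0.09] yaw 0.006
```

```bash
python3 -m jog '[{"grip":1,"slide":[-4.1,-1.33,0],"yaw":0.006},{"grip":1,"slide":[-4.1,-1.33,0],"yaw":0},{"grip":1,"slide":[-4.1,-1.33,0],"yaw":0},{"grip":1,"slide":[-4.1,-1.33,0],"yaw":0},{"grip":1,"slide":[-4.1,-1.33,0],"yaw":0},{"grip":1,"slide":[-4.1,-1.33,0],"yaw":0},{"grip":1,"slide":[0,0,1.5],"yaw":0},{"grip":1,"slide":[0,0,0],"yaw":0}]' >/dev/null
python3 st.py 0.4925 0.0482 0.116 1.866
python3 - <<'E'
from h import *
a=manip.camera("scene");b=manip.camera("top")
p=[.5231,-.0523,.2947]
d=a.copy();d=cv2.resize(d,None,fx=4,fy=4,interpolation=cv2.INTER_CUBIC)
L=[(.05,.1824,.012),(-.05,.1824,.012),(-.05,-.1896,.012),(.05,-.1896,.012),(-.035,.155,.077),(.035,.155,.077),(0,-.058,.106),(0,-.191,.096),(.0265,.143,.062),(-.0265,.143,.062),(.0265,.075,.062),(-.0265,.075,.062)]
for u in proj(place(p,L),"scene"): cv2.circle(d,tuple(int(v) for v in u*4+2),3,(0,0,255),-1)
A=d[110*4:255*4,225*4:340*4]
cv2.imwrite("pics/e.png",A)
print(A.shape)
d=cv2.resize(b,None,fx=4,fy=4,interpolation=cv2.INTER_CUBIC)
for u in proj(place(p,L)): cv2.circle(d,tuple(int(v) for v in u*4+2),3,(0,0,255),-1)
cv2.imwrite("pics/e2.png",d[150*4:260*4,200*4:400*4])
E
```

```text
t 6.2 p [0.4892 0.0469 0.1843] phi 1.858 tilt [-0.003 -0.   ] F [-0.4  0.9 -2.7] w 0.338 gf 40.5 j [ 0.77  0.32 -1.08  1.91  0.32  1.1  -0.15]
slide cm [0.03 0.37 6.82] yaw -0.008
(580, 460, 3)
```

View pics/e.png

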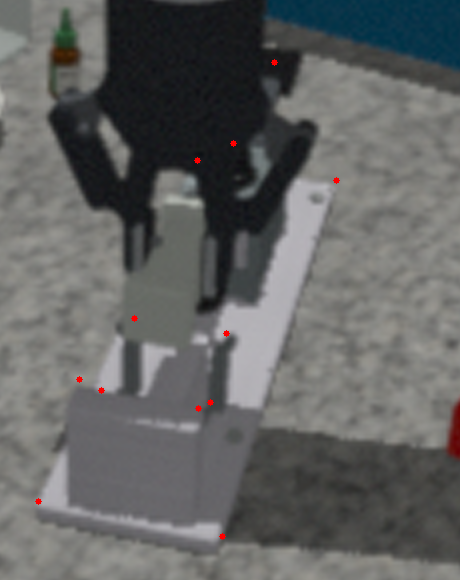

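View pics/e2.png

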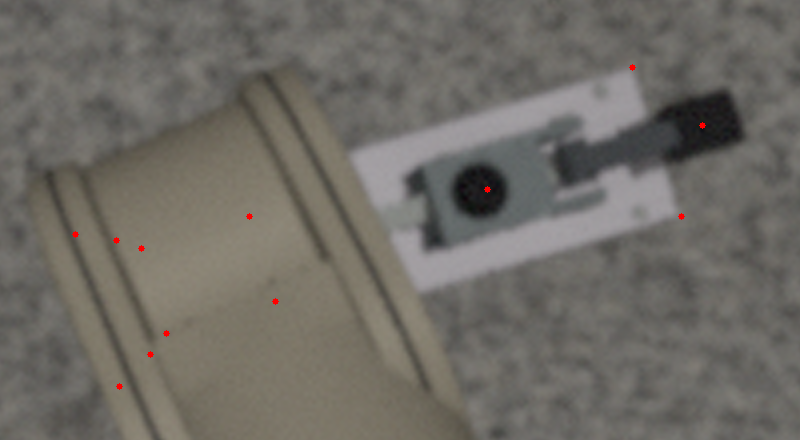

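In the overlay the cartridge hangs over the cradle. The right near post top at crop (227,336) and the bed corners sit about 1–2 px off my model, so I'll refit with both views.

```bash
python3 - <<'E'
from h import *
C=lambda u,v:(110+u/2.6667-.3,110+v/2.6667-.3)
D=lambda u,v:(110+u/2.5-.3,90+v/2.5-.3)
E=lambda u,v:(225+u/4-.4,110+v/4-.4)
G=lambda u,v:(200+u/4-.4,150+v/4-.4)
top=[C(292,262),G(635,70),G(680,214),C(319,361)]+[C(334,271),C(350,328),C(404,250),C(420,307)]+[G(480,190),G(704,123)]
sc=[E(38,507),E(217,542),E(332,184),D(368,253),D(427,263),D(432,148)]
def L(p,c):
    y1=p[3];h=p[4];co=[(.05,y1,.012),(.05,y1-.372,.012),(-.05,y1-.372,.012),(-.05,y1,.012)]
    if c=="top":return co+[(h,.143,.062),(-h,.143,.062),(h,.075,.062),(-h,.075,.062),(0,-.058,.106),(0,-.191,.096)]
    return [co[0],co[3],co[2],(h,.075,.062),(-h,.075,.062),(0,-.058,.106)]
f=lambda p:np.r_[(proj(place(p,L(p,"top")))-top).ravel(),(proj(place(p,L(p,"s")),"scene")-sc).ravel()]
r=least_squares(f,[.5231,-.0523,.29,.18,.026],loss="soft_l1")
print(np.round(r.x,4),np.round(f(r.x).reshape(-1,2),1).tolist())
print("seat105",place(r.x,(0,.105,0)),"rel",place(r.x,(0,-.058,0)),"trig",place(r.x,(0,-.191,0)),"phi",np.pi/2+r.x[2])
# held cartridge in scene: grasp tcp position, expected collar/cap corners
o=manip.get_obs();print(o["position"])
E
```

```text
[ 0.5232 -0.05    0.2929  0.1809  0.0268] [[-1.2, -0.3], [-0.9, -0.9], [-0.0, 0.5], [-0.3, 0.6], [-1.1, 0.1], [-0.8, 0.2], [-0.2, -0.1], [0.2, -0.0], [0.8, -0.2], [-1.4, 0.5], [-0.4, -1.5], [0.6, -1.3], [0.8, -0.9], [0.5, -1.4], [0.2, -1.5], [0.0, -3.2]]
seat105 [[0.49291538 0.05056045 0.        ]] rel [[ 0.53997237 -0.10549929  0.        ]] trig [[ 0.57836856 -0.23283637  0.        ]] phi 1.863657928811391
[0.48984393 0.04971543 0.18582202]
```

```bash
python3 st.py 0.4929 0.0506 0.140 1.864; python3 -m jog '[{"grip":1,"slide":[0,0.3,1.5],"yaw":-0.006},{"grip":1,"slide":[0,0,1.5],"yaw":0},{"grip":1,"slide":[0,0,1.5],"yaw":0},{"grip":1,"slide":[0,0,0],"yaw":0},{"grip":1,"slide":[0,0,0],"yaw":0}]' >/dev/null
python3 st.py 0.4929 0.0506 0.114 1.864
```

```text
t 6.3 p [0.4898 0.0497 0.1858] phi 1.862 tilt [-0.001  0.001] F [ 0.1 -0.6 -2.1] w 0.344 gf 40.5 j [ 0.77  0.32 -1.08  1.9   0.32  1.1  -0.15]
slide cm [-0.01  0.32  4.58] yaw -0.002
t 6.8 p [0.4928 0.05   0.1407] phi 1.868 tilt [-0.001  0.   ] F [-0.6  0.2 -1.3] w 0.347 gf 40.5 j [ 0.71  0.4  -1.03  1.94  0.4   1.03 -0.2 ]
slide cm [0.06 0.02 2.67] yaw 0.004
```

```bash
python3 -m jog '[{"grip":1,"slide":[0,0,0.6],"yaw":0.004},{"grip":1,"slide":[0,0,0.6],"yaw":0},{"grip":1,"slide":[0,0,0],"yaw":0}]'; python3 -m jog '[{"grip":1,"slide":[0,0,0.6],"yaw":0},{"grip":1,"slide":[0,0,0.5],"yaw":0},{"grip":1,"slide":[0,0,0],"yaw":0}]' 
python3 st.py 0.4929 0.0506 0.1135 1.864
```

```text
clock: 7.1
position: [0.4928, 0.0492, 0.1283]
ee_rot: [0.597, 0.802, -0.0, -0.0]
ft_force: [-0.3, 0.3, -2.4]
grip_width: 0.344
grasp_force: 40.5
clock: 7.4
position: [0.4927, 0.0493, 0.1172]
ee_rot: [0.597, 0.802, -0.0, -0.0]
ft_force: [-0.2, -0.2, -2.7]
grip_width: 0.347
grasp_force: 40.5
t 7.4 p [0.4927 0.0493 0.1172] phi 1.863 tilt [-0.001 -0.   ] F [-0.2 -0.2 -2.7] w 0.347 gf 40.5 j [ 0.68  0.43 -1.    1.95  0.44  0.99 -0.24]
slide cm [0.11 0.06 0.37] yaw -0.001
```

Between the posts without contact. Now touch down, then open.

```bash
python3 -m jog '[{"grip":1,"slide":[0.1,0,0.3],"yaw":0},{"grip":1,"slide":[0,0,0.1],"yaw":0},{"grip":1,"slide":[0,0,0],"yaw":0}]'; python3 - <<'E'
from h import *
a=manip.camera("scene")
cv2.imwrite("pics/f.png",cv2.resize(a[110:255,225:340],(460,580),interpolation=cv2.INTER_CUBIC))
E
```

```text
clock: 7.7
position: [0.4928, 0.0504, 0.1138]
ee_rot: [0.597, 0.802, -0.0, -0.0]
ft_force: [0.0, -0.4, -2.6]
grip_width: 0.342
grasp_force: 40.5
```

View pics/f.png

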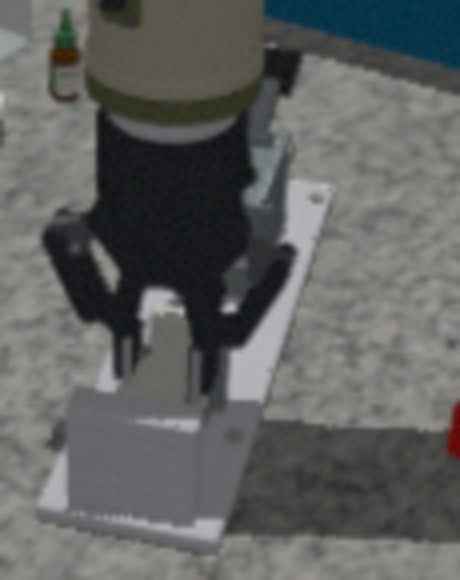

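The cartridge sits between the posts behind the jaw (crop about (165,370)), still carried by the gripper. I'll lower it to contact and release.

```bash
python3 -m jog '[{"grip":1,"slide":[0,0,0.15],"yaw":0},{"grip":1,"slide":[0,0,0],"yaw":0}]'
```

```text
clock: 7.95
position: [0.493, 0.0505, 0.1132]
ee_rot: [0.597, 0.802, -0.0, 0.0]
ft_force: [-4.3, -1.1, 9.3]
grip_width: 0.344
grasp_force: 42.0
```

```bash
python3 -m jog '[{"grip":0,"slide":[0,0,0],"yaw":0},{"grip":-0.5,"slide":[0,0,0],"yaw":0},{"grip":-0.6,"slide":[0,0,0],"yaw":0},{"grip":-0.6,"slide":[0,0,0],"yaw":0},{"grip":-0.6,"slide":[0,0,-3],"yaw":0},{"grip":-0.6,"slide":[0,0,-4.5],"yaw":0},{"grip":-0.6,"slide":[0,0,-4.5],"yaw":0},{"grip":-0.6,"slide":[0,0,0],"yaw":0}]'; python3 st.py 0.5784 -0.2328 0.20 1.864
```

```text
clock: 8.75
position: [0.4951, 0.0514, 0.2376]
ee_rot: [0.597, 0.803, 0.002, 0.003]
ft_force: [0.0, 0.3, 0.1]
grip_width: 0.8
grasp_force: 0.0
t 8.75 p [0.4951 0.0514 0.2376] phi 1.863 tilt [ 0.008 -0.001] F [0.  0.3 0.1] w 0.8 gf 0.0 j [ 0.81  0.26 -1.12  1.84  0.25  1.19 -0.1 ]
slide cm [-29.6   -0.23   3.84] yaw -0.001
```

```bash
python3 -m jog '[{"grip":1,"slide":[-4.9,0,0],"yaw":0},{"grip":1,"slide":[-4.9,0,0],"yaw":0},{"grip":1,"slide":[-4.9,0,0],"yaw":0},{"grip":1,"slide":[-4.9,0,0],"yaw":0},{"grip":1,"slide":[-4.9,0,0],"yaw":0},{"grip":1,"slide":[-4.9,0,1.5],"yaw":0},{"grip":1,"slide":[0,0,2],"yaw":0},{"grip":1,"slide":[0,0,0],"yaw":0}]' 40; python3 st.py 0.5784 -0.2328 0.17 1.864
python3 - <<'E'
from h import *
a=manip.camera("scene");b=manip.camera("top")
w=np.zeros((580,800,3),np.uint8);w[:,:400]=cv2.resize(a[110:255,240:340],(400,580),interpolation=cv2.INTER_CUBIC)
w[:400,400:]=cv2.resize(b[170:270,215:315],(400,400),interpolation=cv2.INTER_CUBIC)
cv2.imwrite("pics/g.png",w)
E
```

```text
clock: 9.55
position: [0.5757, -0.2309, 0.1945]
ee_rot: [0.598, 0.802, -0.0, -0.002]
ft_force: [-0.9, 1.4, 0.1]
grip_width: -0.0
grasp_force: 0.0
t 9.55 p [ 0.5757 -0.2309  0.1945] phi 1.861 tilt [-0.004  0.002] F [-0.9  1.4  0.1] w -0.0 gf 0.0 j [ 0.97  0.57 -0.9   1.56  0.46  1.24  0.29]
slide cm [-0.26  0.21  2.44] yaw -0.003
```

View pics/g.png

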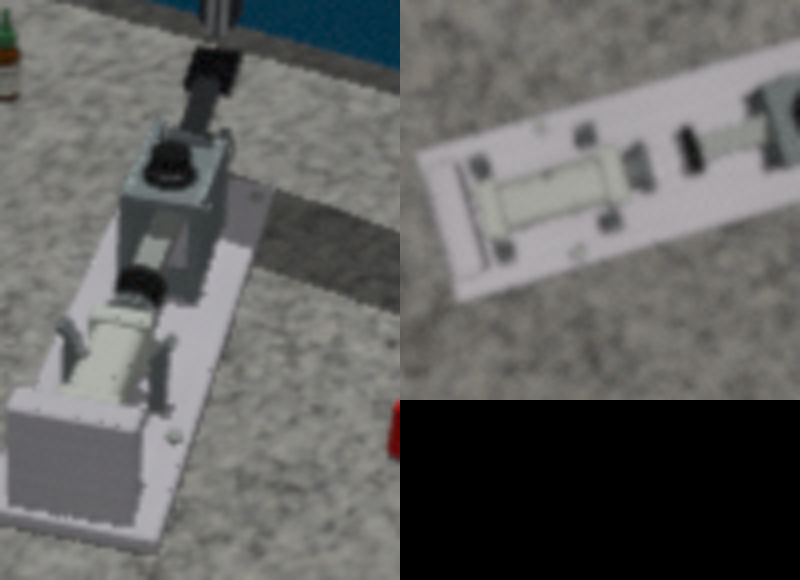

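The cartridge lies in the cradle between all four posts, back end a few mm from the jaw, cap facing the ram pad. Next I'll touch the lever.

```bash
python3 -m jog '[{"grip":1,"slide":[-0.2,0.2,1.5],"yaw":0},{"grip":1,"slide":[0,0,0.7],"yaw":0},{"grip":1,"slide":[0,0,0],"yaw":0}]'; python3 -m jog '[{"grip":1,"slide":[0,0,0.3],"yaw":0},{"grip":1,"slide":[0,0,0],"yaw":0}]';python3 -m jog '[{"grip":1,"slide":[0,0,0.3],"yaw":0},{"grip":1,"slide":[0,0,0],"yaw":0}]'
```

```text
clock: 9.95
position: [0.5791, -0.2307, 0.1748]
ee_rot: [0.596, 0.803, -0.0, -0.001]
ft_force: [0.6, -0.3, -0.8]
grip_width: -0.002
grasp_force: 0.0
clock: 10.15
position: [0.5795, -0.2312, 0.1728]
ee_rot: [0.597, 0.803, -0.0, 0.0]
ft_force: [-0.3, 1.3, -0.3]
grip_width: -0.0
grasp_force: 0.0
clock: 10.35
position: [0.5796, -0.2314, 0.1698]
ee_rot: [0.597, 0.802, 0.0, 0.0]
ft_force: [-0.1, 0.0, 0.7]
grip_width: -0.002
grasp_force: 0.3
```

```bash
python3 -m jog '[{"grip":1,"slide":[0,0,0.6],"yaw":0},{"grip":1,"slide":[0,0,0.6],"yaw":0},{"grip":1,"slide":[0,0,0],"yaw":0}]'; python3 -m jog '[{"grip":1,"slide":[0,0,0.6],"yaw":0},{"grip":1,"slide":[0,0,0.3],"yaw":0},{"grip":1,"slide":[0,0,0],"yaw":0}]';python3 -m jog '[{"grip":1,"slide":[0,0,0.2],"yaw":0},{"grip":1,"slide":[0,0,0],"yaw":0}]'
```

```text
clock: 10.65
position: [0.5795, -0.2317, 0.1572]
ee_rot: [0.597, 0.802, -0.0, 0.0]
ft_force: [1.1, -2.1, 3.1]
grip_width: 0.005
grasp_force: 1.5
clock: 10.95
position: [0.5796, -0.2317, 0.1486]
ee_rot: [0.597, 0.802, -0.0, 0.0]
ft_force: [1.8, -2.2, 3.4]
grip_width: -0.001
grasp_force: 1.7
clock: 11.15
position: [0.5796, -0.2316, 0.1469]
ee_rot: [0.597, 0.802, -0.0, 0.0]
ft_force: [-0.1, -3.5, 4.7]
grip_width: -0.003
grasp_force: 2.4
```

```bash
python3 -m jog '[{"grip":1,"slide":[0,0,0.15],"yaw":0},{"grip":1,"slide":[0,0,0],"yaw":0}]' | sed -n 2,4p; python3 -m jog '[{"grip":1,"slide":[0,0,-1.2],"yaw":0},{"grip":1,"slide":[0,0,-1.45],"yaw":0},{"grip":1,"slide":[0,0,0],"yaw":0},{"grip":1,"slide":[0,0,0],"yaw":0}]' | sed -n 2,4p
python3 - <<'E'
from h import *
a=manip.camera("scene");b=manip.camera("top")
w=np.zeros((580,800,3),np.uint8);w[:,:400]=cv2.resize(a[110:255,240:340],(400,580),interpolation=cv2.INTER_CUBIC)
w[:400,400:]=cv2.resize(b[170:270,215:315],(400,400),interpolation=cv2.INTER_CUBIC)
cv2.imwrite("pics/h.png",w)
E
```

```text
position: [0.5796, -0.2316, 0.1454]
ee_rot: [0.597, 0.802, -0.0, 0.0]
ft_force: [0.8, -4.1, 4.0]
position: [0.5797, -0.231, 0.1723]
ee_rot: [0.597, 0.803, 0.0, 0.0]
ft_force: [-0.3, -0.5, 0.3]
```

View pics/h.png

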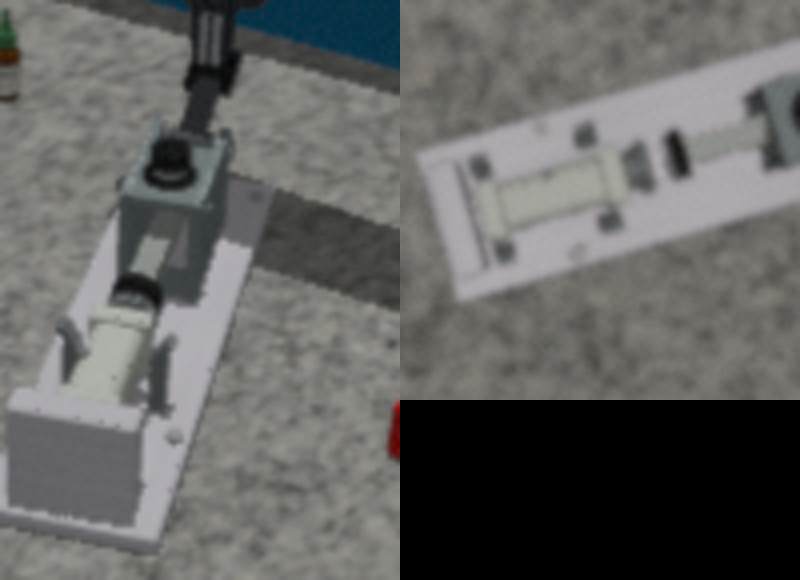

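The ram advanced about one tooth, with the pad moving from col 690 to 677. On to stroke 2, still short of home.

```bash
for r in '[{"grip":1,"slide":[0,0,0.7],"yaw":0},{"grip":1,"slide":[0,0,0.6],"yaw":0},{"grip":1,"slide":[0,0,0],"yaw":0}]'; do :; done; python3 -m jog '[{"grip":1,"slide":[0,0,0.7],"yaw":0},{"grip":1,"slide":[0,0,0.6],"yaw":0},{"grip":1,"slide":[0,0,0],"yaw":0}]'| sed -n 2,4p; python3 -m jog '[{"grip":1,"slide":[0,0,0.5],"yaw":0},{"grip":1,"slide":[0,0,0],"yaw":0}]'| sed -n 2,4p;  python3 -m jog '[{"grip":1,"slide":[0,0,0.4],"yaw":0},{"grip":1,"slide":[0,0,0],"yaw":0}]'| sed -n 2,4p; python3 -m jog '[{"grip":1,"slide":[0,0,0.45],"yaw":0},{"grip":1,"slide":[0,0,0],"yaw":0}]'| sed -n 2,4p
```

```text
position: [0.5794, -0.2316, 0.1578]
ee_rot: [0.597, 0.802, -0.0, -0.0]
ft_force: [-0.2, -1.0, 2.6]
position: [0.5795, -0.2317, 0.1534]
ee_rot: [0.597, 0.802, -0.0, 0.0]
ft_force: [0.7, -2.8, 3.1]
position: [0.5795, -0.2316, 0.1496]
ee_rot: [0.597, 0.802, -0.0, 0.0]
ft_force: [0.2, -2.5, 3.2]
position: [0.5796, -0.2316, 0.1452]
ee_rot: [0.597, 0.802, -0.0, 0.0]
ft_force: [0.4, -3.7, 3.9]
```

```bash
python3 -m jog '[{"grip":1,"slide":[0,0,-1.2],"yaw":0},{"grip":1,"slide":[0,0,-1.45],"yaw":0},{"grip":1,"slide":[0,0,0],"yaw":0},{"grip":1,"slide":[0,0,0],"yaw":0}]' | sed -n 2,4p; python3 -m jog '[{"grip":1,"slide":[0,0,0.7],"yaw":0},{"grip":1,"slide":[0,0,0.5],"yaw":0},{"grip":1,"slide":[0,0,0],"yaw":0}]'| sed -n 2,4p; python3 -m jog '[{"grip":1,"slide":[0,0,0.2],"yaw":0},{"grip":1,"slide":[0,0,0],"yaw":0}]'| sed -n 2,4p
```

```text
position: [0.5797, -0.2311, 0.1724]
ee_rot: [0.597, 0.803, 0.0, 0.0]
ft_force: [-0.3, 0.2, -1.3]
position: [0.5794, -0.2316, 0.1588]
ee_rot: [0.597, 0.802, -0.0, -0.0]
ft_force: [1.4, -2.0, 3.2]
position: [0.5795, -0.2317, 0.1576]
ee_rot: [0.597, 0.802, -0.0, 0.0]
ft_force: [-0.9, -1.7, 3.8]
```

```bash
python3 -m jog '[{"grip":1,"slide":[0,0,0.3],"yaw":0},{"grip":1,"slide":[0,0,0],"yaw":0}]'| sed -n 2,4p;  python3 -m jog '[{"grip":1,"slide":[0,0,0.3],"yaw":0},{"grip":1,"slide":[0,0,0],"yaw":0}]'| sed -n 2,4p
```

```text
position: [0.5796, -0.2318, 0.1547]
ee_rot: [0.597, 0.802, -0.0, 0.0]
ft_force: [0.0, -3.7, 4.5]
position: [0.5796, -0.2316, 0.1517]
ee_rot: [0.597, 0.802, -0.0, 0.0]
ft_force: [0.9, -2.4, 3.3]
```

```bash
python3 -m jog '[{"grip":1,"slide":[0,0,0.3],"yaw":0},{"grip":1,"slide":[0,0,0],"yaw":0}]'| sed -n 2,4p;  python3 -m jog '[{"grip":1,"slide":[0,0,0.35],"yaw":0},{"grip":1,"slide":[0,0,0],"yaw":0}]'| sed -n 2,4p
```

```text
position: [0.5796, -0.2316, 0.1488]
ee_rot: [0.597, 0.802, -0.0, 0.0]
ft_force: [0.9, -3.6, 4.8]
position: [0.5797, -0.2316, 0.1453]
ee_rot: [0.597, 0.802, -0.0, 0.0]
ft_force: [0.8, -4.2, 5.3]
```

Stroke 4.

```bash
python3 -m jog '[{"grip":1,"slide":[0,0,-1.2],"yaw":0},{"grip":1,"slide":[0,0,-1.45],"yaw":0},{"grip":1,"slide":[0,0,0],"yaw":0},{"grip":1,"slide":[0,0,0],"yaw":0}]' | sed -n 2,4p; python3 -m jog '[{"grip":1,"slide":[0,0,0.7],"yaw":0},{"grip":1,"slide":[0,0,0],"yaw":0}]'| sed -n 2,4p; python3 -m jog '[{"grip":1,"slide":[0,0,0.3],"yaw":0},{"grip":1,"slide":[0,0,0],"yaw":0}]'| sed -n 2,4p;python3 -m jog '[{"grip":1,"slide":[0,0,0.2],"yaw":0},{"grip":1,"slide":[0,0,0],"yaw":0}]'| sed -n 2,4p
```

```text
position: [0.5797, -0.231, 0.1723]
ee_rot: [0.597, 0.803, 0.0, 0.0]
ft_force: [0.4, 0.9, -0.7]
position: [0.5794, -0.2314, 0.1638]
ee_rot: [0.597, 0.802, -0.0, -0.0]
ft_force: [1.6, -0.8, 2.5]
position: [0.5795, -0.2317, 0.1615]
ee_rot: [0.597, 0.802, -0.0, 0.0]
ft_force: [0.8, -2.3, 3.9]
position: [0.5796, -0.2318, 0.1597]
ee_rot: [0.597, 0.802, -0.0, 0.0]
ft_force: [-0.4, -2.4, 4.2]
```

```bash
python3 -m jog '[{"grip":1,"slide":[0,0,0.25],"yaw":0},{"grip":1,"slide":[0,0,0],"yaw":0}]'| sed -n 2,4p; python3 -m jog '[{"grip":1,"slide":[0,0,0.2],"yaw":0},{"grip":1,"slide":[0,0,0],"yaw":0}]'| sed -n 2,4p;python3 -m jog '[{"grip":1,"slide":[0,0,0.2],"yaw":0},{"grip":1,"slide":[0,0,0],"yaw":0}]'| sed -n 2,4p
```

```text
position: [0.5797, -0.2317, 0.1573]
ee_rot: [0.597, 0.802, -0.0, 0.0]
ft_force: [0.3, -2.7, 4.6]
position: [0.5797, -0.2319, 0.1557]
ee_rot: [0.597, 0.802, -0.0, 0.001]
ft_force: [-0.2, -4.9, 7.2]
position: [0.5798, -0.2321, 0.1539]
ee_rot: [0.597, 0.802, -0.0, 0.001]
ft_force: [-0.3, -4.1, 8.2]
```

```bash
python3 -m jog '[{"grip":1,"slide":[0,0,0.15],"yaw":0},{"grip":1,"slide":[0,0,0],"yaw":0}]'| sed -n 2,4p; python3 - <<'E'
from h import *
a=manip.camera("scene");b=manip.camera("top")
w=np.zeros((580,800,3),np.uint8);w[:,:400]=cv2.resize(a[155:230,255:307],(400,580),interpolation=cv2.INTER_CUBIC)
w[:400,400:]=cv2.resize(b[185:235,235:285],(400,400),interpolation=cv2.INTER_CUBIC)
cv2.imwrite("pics/i.png",w)
E
```

```text
position: [0.5798, -0.2322, 0.1525]
ee_rot: [0.597, 0.802, -0.0, 0.001]
ft_force: [-0.6, -3.9, 8.1]
```

View pics/i.png

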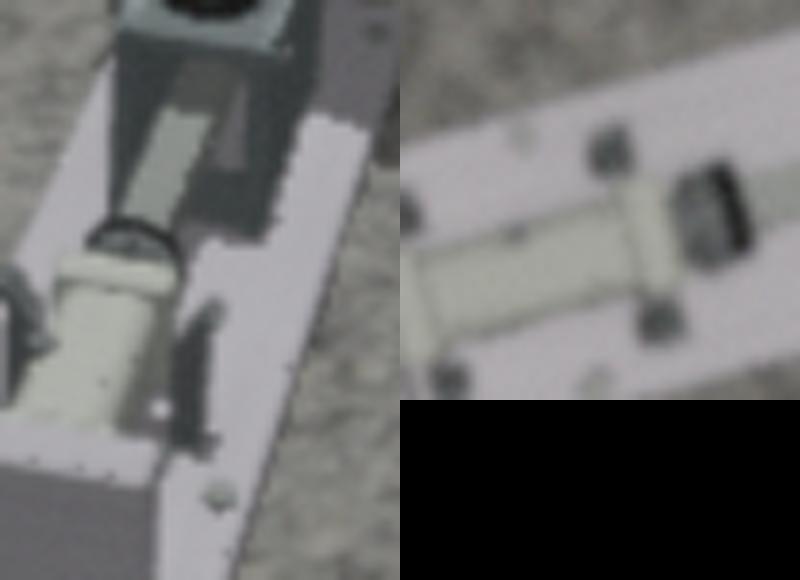

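The pad is on the cap at top-crop col 735, and the force holds level at 8 N, so the cap is sliding. I'll continue carefully.

```bash
python3 -m jog '[{"grip":1,"slide":[0,0,0.2],"yaw":0},{"grip":1,"slide":[0,0,0],"yaw":0}]'| sed -n 2,4p; python3 -m jog '[{"grip":1,"slide":[0,0,0.2],"yaw":0},{"grip":1,"slide":[0,0,0],"yaw":0}]'| sed -n 2,4p
```

```text
position: [0.5799, -0.2323, 0.1504]
ee_rot: [0.597, 0.802, -0.0, 0.001]
ft_force: [-0.1, -5.4, 7.5]
position: [0.5799, -0.2323, 0.1484]
ee_rot: [0.597, 0.802, -0.0, 0.001]
ft_force: [0.8, -5.5, 8.5]
```

```bash
python3 -m jog '[{"grip":1,"slide":[0,0,0.2],"yaw":0},{"grip":1,"slide":[0,0,0],"yaw":0}]'| sed -n 2,4p; python3 -m jog '[{"grip":1,"slide":[0,0,0.15],"yaw":0},{"grip":1,"slide":[0,0,0],"yaw":0}]'| sed -n 2,4p; python3 -m jog '[{"grip":1,"slide":[0,0,-1.2],"yaw":0},{"grip":1,"slide":[0,0,-1.5],"yaw":0},{"grip":1,"slide":[0,0,0],"yaw":0},{"grip":1,"slide":[0,0,0],"yaw":0}]' | sed -n 2,4p; python3 -m jog '[{"grip":1,"slide":[0,0,0.7],"yaw":0},{"grip":1,"slide":[0,0,0],"yaw":0}]'| sed -n 2,4p; python3 -m jog '[{"grip":1,"slide":[0,0,0.2],"yaw":0},{"grip":1,"slide":[0,0,0],"yaw":0}]'| sed -n 2,4p;python3 -m jog '[{"grip":1,"slide":[0,0,0.2],"yaw":0},{"grip":1,"slide":[0,0,0],"yaw":0}]'| sed -n 2,4p
```

```text
position: [0.5799, -0.2324, 0.1465]
ee_rot: [0.597, 0.802, -0.0, 0.001]
ft_force: [0.3, -5.7, 8.5]
position: [0.5799, -0.2324, 0.145]
ee_rot: [0.597, 0.802, -0.0, 0.001]
ft_force: [0.7, -4.9, 8.1]
position: [0.5796, -0.231, 0.1716]
ee_rot: [0.597, 0.803, 0.0, 0.0]
ft_force: [0.2, -0.7, -0.8]
position: [0.5795, -0.2314, 0.1633]
ee_rot: [0.597, 0.802, 0.0, -0.0]
ft_force: [0.8, -1.3, 3.1]
position: [0.5796, -0.2316, 0.1622]
ee_rot: [0.597, 0.802, -0.0, 0.0]
ft_force: [0.1, -1.4, 5.5]
position: [0.5797, -0.2319, 0.1604]
ee_rot: [0.597, 0.802, -0.0, 0.0]
ft_force: [0.1, -1.4, 6.3]
```

```bash
python3 -m jog '[{"grip":1,"slide":[0,0,0.2],"yaw":0},{"grip":1,"slide":[0,0,0],"yaw":0}]'| sed -n 2,4p; python3 -m jog '[{"grip":1,"slide":[0,0,0.2],"yaw":0},{"grip":1,"slide":[0,0,0],"yaw":0}]'| sed -n 2,4p;python3 -m jog '[{"grip":1,"slide":[0,0,0.1],"yaw":0},{"grip":1,"slide":[0,0,0],"yaw":0}]'| sed -n 2,4p
```

```text
position: [0.5798, -0.2321, 0.1586]
ee_rot: [0.597, 0.802, -0.0, 0.001]
ft_force: [0.2, -3.8, 6.8]
position: [0.5798, -0.2323, 0.1566]
ee_rot: [0.597, 0.802, -0.0, 0.001]
ft_force: [0.1, -3.9, 6.0]
position: [0.5798, -0.2325, 0.1558]
ee_rot: [0.597, 0.802, -0.0, 0.001]
ft_force: [-0.6, -4.2, 8.1]
```

```bash
python3 -m jog '[{"grip":1,"slide":[0,0,0.12],"yaw":0},{"grip":1,"slide":[0,0,0],"yaw":0}]'| sed -n 2,4p; python3 -m jog '[{"grip":1,"slide":[0,0,0.12],"yaw":0},{"grip":1,"slide":[0,0,0],"yaw":0}]'| sed -n 2,4p
```

```text
position: [0.5799, -0.2326, 0.1547]
ee_rot: [0.597, 0.802, -0.0, 0.001]
ft_force: [-0.1, -4.9, 7.9]
position: [0.5799, -0.2327, 0.1536]
ee_rot: [0.597, 0.802, -0.0, 0.001]
ft_force: [0.2, -4.9, 8.7]
```

```bash
python3 -m jog '[{"grip":1,"slide":[0,0,0.12],"yaw":0},{"grip":1,"slide":[0,0,0],"yaw":0}]'| sed -n 2,4p; python3 -m jog '[{"grip":1,"slide":[0,0,0.12],"yaw":0},{"grip":1,"slide":[0,0,0],"yaw":0}]'| sed -n 2,4p
```

```text
position: [0.58, -0.2328, 0.1527]
ee_rot: [0.597, 0.802, -0.0, 0.001]
ft_force: [-0.7, -4.4, 11.1]
position: [0.58, -0.2328, 0.1518]
ee_rot: [0.597, 0.802, -0.001, 0.001]
ft_force: [-1.9, -4.3, 13.6]
```

The force climbs 2.5 N per mm about 17 mm down, so the cap is home. Lift off and go to the release button.

```bash
python3 -m jog '[{"grip":1,"slide":[0,0,-1.2],"yaw":0},{"grip":1,"slide":[0,0,-2.0],"yaw":0},{"grip":1,"slide":[0,0,-2.8],"yaw":0},{"grip":1,"slide":[0,0,0],"yaw":0}]' >/dev/null
python3 st.py 0.540 -0.1055 0.20 1.864
python3 - <<'E'
from h import *
b=manip.camera("top");manip.camera("scene")
p=[.5232,-.05,.2929]
print("pred",proj(place(p,(0,-.058,.106))),proj(place(p,(0,-.058,.106)),"scene"))
for c in("top","scene"):print([(round(d["conf"],2),d["centre"]) for d in manip.masks_of("release_top",c)][:2])
E
```

```text
t 19.95 p [ 0.5807 -0.231   0.2137] phi 1.863 tilt [ 0.004 -0.001] F [ 0.3 -0.2 -0.7] w -0.0 gf 0.0 j [ 0.97  0.55 -0.91  1.54  0.45  1.27  0.3 ]
slide cm [13.2  -0.29  1.34] yaw -0.001
pred [[320.40199466 196.86798865]] [[282.5461503 145.7123699]]
[(0.43, [319.6, 196.0])]
[(0.46, [283.4, 150.6])]
```

```bash
python3 -m jog '[{"grip":1,"slide":[4.4,-0.1,0],"yaw":0},{"grip":1,"slide":[4.4,-0.1,0],"yaw":0},{"grip":1,"slide":[4.3,-0.1,0],"yaw":0},{"grip":1,"slide":[0,0,1.5],"yaw":0},{"grip":1,"slide":[0,0,0.8],"yaw":0},{"grip":1,"slide":[0,0,0],"yaw":0},{"grip":1,"slide":[0,0,0],"yaw":0}]'| sed -n 2,4p; python3 -m jog '[{"grip":1,"slide":[0,0,0.4],"yaw":0},{"grip":1,"slide":[0,0,0.3],"yaw":0},{"grip":1,"slide":[0,0,0],"yaw":0}]'| sed -n 2,4p;  python3 st.py 0.540 -0.1055 0.169 1.864
```

```text
position: [0.539, -0.1079, 0.187]
ee_rot: [0.597, 0.802, -0.0, -0.001]
ft_force: [-0.4, 0.0, -0.1]
position: [0.5389, -0.107, 0.1801]
ee_rot: [0.597, 0.802, -0.0, -0.0]
ft_force: [0.8, 0.1, -0.3]
t 21.15 p [ 0.5389 -0.107   0.1801] phi 1.862 tilt [-0.  0.] F [ 0.8  0.1 -0.3] w 0.0 gf 0.0 j [ 0.92  0.45 -0.97  1.77  0.4   1.14  0.11]
slide cm [0.11 0.15 1.11] yaw -0.002
```

```bash
python3 -m jog '[{"grip":1,"slide":[0.1,0.1,0.4],"yaw":0},{"grip":1,"slide":[0,0,0.3],"yaw":0},{"grip":1,"slide":[0,0,0],"yaw":0}]'| sed -n 2,4p; python3 -m jog '[{"grip":1,"slide":[0,0,0.2],"yaw":0},{"grip":1,"slide":[0,0,0.1],"yaw":0},{"grip":1,"slide":[0,0,0],"yaw":0}]'| sed -n 2,4p
```

```text
position: [0.5398, -0.1055, 0.1733]
ee_rot: [0.597, 0.802, 0.0, 0.0]
ft_force: [0.6, -0.3, 1.0]
position: [0.5398, -0.1055, 0.1705]
ee_rot: [0.597, 0.802, 0.0, 0.0]
ft_force: [0.2, -0.2, 4.1]
```

```bash
python3 -m jog '[{"grip":1,"slide":[0,0,0.2],"yaw":0},{"grip":1,"slide":[0,0,0],"yaw":0}]'| sed -n 2,4p; python3 -m jog '[{"grip":1,"slide":[0,0,0.15],"yaw":0},{"grip":1,"slide":[0,0,0],"yaw":0}]'| sed -n 2,4p
```

```text
position: [0.5398, -0.1055, 0.1687]
ee_rot: [0.597, 0.802, -0.0, 0.0]
ft_force: [-0.6, -0.3, 5.6]
position: [0.54, -0.1054, 0.1684]
ee_rot: [0.597, 0.802, -0.0, 0.0]
ft_force: [-6.8, 0.0, 19.3]
```

Button on its stop. Hold, then lift clear and check from the camera numbers.

```bash
python3 -m jog '[{"grip":1,"slide":[0,0,0],"yaw":0},{"grip":1,"slide":[0,0,0],"yaw":0},{"grip":1,"slide":[0,0,0],"yaw":0},{"grip":1,"slide":[0,0,0],"yaw":0},{"grip":1,"slide":[0,0,0],"yaw":0},{"grip":1,"slide":[0,0,0],"yaw":0},{"grip":1,"slide":[0,0,0],"yaw":0}]'| sed -n 2,4p; python3 -m jog '[{"grip":1,"slide":[0,0,-1.5],"yaw":0},{"grip":1,"slide":[0,0,-4],"yaw":0},{"grip":1,"slide":[0,0,-4.5],"yaw":0},{"grip":1,"slide":[0,-4.5,0],"yaw":0},{"grip":1,"slide":[0,-4.5,0],"yaw":0},{"grip":1,"slide":[0,-4.5,0],"yaw":0},{"grip":1,"slide":[0,0,0],"yaw":0}]'| sed -n 1,4p
python3 - <<'E'
from h import *
a=manip.camera("scene");b=manip.camera("top");cv2.imwrite("pics/j.png",b);cv2.imwrite("pics/k.png",a)
p=[.5232,-.05,.2929]
# brightness profile along press axis, press y per pixel sample at height 50 mm, top view (before first push: pics/b.png)
for n in("b","j"):
    im=cv2.GaussianBlur(cv2.cvtColor(cv2.imread(f"pics/{n}.png"),cv2.COLOR_BGR2GRAY),(0,0),.6)
    ys=np.arange(-.03,.165,.003);uv=proj(place(p,[(0,y,.06) for y in ys])).astype(np.float32)
    v=cv2.remap(im,uv[:,0],uv[:,1],cv2.INTER_LINEAR).ravel();print(n,[(int(round(y*1000)),int(q)) for y,q in zip(ys,v)])
for t in("ram","cartridge","cap","timer"):print(t,[(round(d["conf"],2),np.round(d["centre"],1).tolist()) for d in manip.masks_of(t,"top")][:4])
E
```

```text
position: [0.5399, -0.1054, 0.1684]
ee_rot: [0.597, 0.802, -0.0, 0.001]
ft_force: [-6.5, -0.4, 20.0]
clock: 23.55
position: [0.4057, -0.1471, 0.2671]
ee_rot: [0.599, 0.801, -0.004, 0.001]
ft_force: [0.1, 0.2, -0.2]
b [(-30, 98), (-27, 122), (-24, 131), (-21, 132), (-18, 133), (-15, 133), (-12, 134), (-9, 134), (-6, 133), (-3, 133), (0, 132), (3, 133), (6, 129), (9, 108), (12, 68), (15, 34), (18, 39), (21, 72), (24, 117), (27, 148), (30, 159), (33, 160), (36, 161), (39, 164), (42, 166), (45, 167), (48, 166), (51, 166), (54, 167), (57, 166), (60, 167), (63, 166), (66, 165), (69, 166), (72, 166), (75, 166), (78, 165), (81, 166), (84, 166), (87, 166), (90, 165), (93, 165), (96, 165), (99, 164), (102, 165), (105, 165), (108, 165), (111, 164), (114, 164), (117, 164), (120, 163), (123, 163), (126, 164), (129, 164), (132, 163), (135, 164), (138, 164), (141, 164), (144, 164), (147, 162), (150, 153), (153, 132), (156, 134), (159, 152), (162, 160)]
j [(-30, 105), (-27, 129), (-24, 138), (-21, 141), (-18, 140), (-15, 141), (-12, 141), (-9, 141), (-6, 141), (-3, 141), (0, 141), (3, 141), (6, 136), (9, 115), (12, 73), (15, 38), (18, 40), (21, 75), (24, 121), (27, 155), (30, 166), (33, 167), (36, 169), (39, 172), (42, 175), (45, 175), (48, 174), (51, 171), (54, 156), (57, 127), (60, 107), (63, 119), (66, 146), (69, 161), (72, 162), (75, 156), (78, 152), (81, 158), (84, 162), (87, 163), (90, 163), (93, 163), (96, 163), (99, 163), (102, 163), (105, 163), (108, 163), (111, 163), (114, 163), (117, 163), (120, 163), (123, 162), (126, 163), (129, 162), (132, 162), (135, 161), (138, 157), (141, 153), (144, 159), (147, 163), (150, 158), (153, 145), (156, 146), (159, 160), (162, 168)]
ram [(0.71, [295.5, 206.9])]
cartridge [(0.85, [205.0, 298.1]), (0.6, [306.5, 281.2])]
cap [(0.74, [318.7, 194.9]), (0.56, [220.1, 289.2]), (0.38, [272.1, 210.1])]
timer [(0.66, [165.8, 161.6])]
```

The ram pad is back at y 11–21 mm, as at the start. The cap flange (55–65 mm) lies flat on the collar (65–79 mm), and the cartridge is against the jaw. Handing in.

```bash
python3 -c "
from workcell import manip
print(manip.hand_in())"
```

```text
the job is handed in; nothing more can be done
None
```

I laid the white cartridge in the cradle and pumped its cap home, stopping when the lever went hard (13.6 N). I then released the ram, which sprang fully back, and handed the job in at about 24 s; no verdict was shown.

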